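# Snap the support plate into the filter holder

### The arm

A 6-joint arm with a two-finger parallel gripper is mounted at the origin on the work surface. World frame = base frame: x ahead of the robot, y to its left, z up, the work surface at z = 0. Lengths are in m, angles in rad, forces in N, time in s.
With the tool pointing down it reaches from about 0.4 to 0.825 m from the base axis. Payload 7 kg.
Tool frame: the origin (TCP) lies on the mounting face of the last link; the fingertips stand 173 mm ahead of it and the grasp point (between the pads) lies 155 mm ahead of it (tcp_to_tips is the distance from the TCP to the fingertips, in m); z points along the fingers, y is the line along which they close (so a half turn about z gives the same grasp; the last joint's range is limited). The gripper opens to 85 mm and grips with 20 to 120 N. Pads are 22 mm wide; open, the fingers measure 114 mm over their backs; the gripper's body (76 mm by 85 mm) begins 54 mm behind the grasp point. The pads swing forward as they close: fully open they stand 13 mm farther back than shut.
Start: joints at [1.579, 0.359, 0.012, 0, -1.224, -0.288], TCP at [0.186, 0.649, 0.405] pointing down, gripper open.
Joint ranges: [-3.07, 3.07], [-1.43, 2.12], [-1.02, 1.25], [-3.03, 1.67], [-3.05, -0], [-3.03, 3.03]. Speed limits (rad/s): [2.39, 2.39, 3.01, 3.14, 3.14, 3.14].

### API

Orientations are given as a 3x3 rotation matrix whose columns are the frame's x, y, z axes.
In Python, from bench import * gives the robot as it stands. The module is installed in compiled form; this text tells all that it offers.
- The arm moves only by the shell command python3 -m jog 'ROWS' [FORCE]. ROWS is JSON, a list of rows, each an object with "twist": the turn, a rotation vector about the tool's x, y, z scaled (see below), a list of three; "offset": the shift along the tool's x, y, z scaled (see below), a list of three; "fingers": the opening, from 0 (shut) to 1 (fully open). A call has 1 to 8 rows; each row is the pose to reach, as a shift and turn from the pose commanded when the call began, along the tool's axes at that moment; what a row does not reach only later rows make up. The controller multiplies each number of a shift by 0.25 m and each number of a turn by 30 degrees. A row lasts 1/12 s, in which the tool goes at most 41.7 mm and 7.16 degrees, less where a joint would pass 70% of its speed; a pose out of reach is approached as far as the arm can. A call with a number of a shift or a turn outside -1 to 1 is refused whole. A call with a gripper value outside its range is refused whole. The fingers move at their own pace and stop on an object; FORCE is the grip in N (left out, the last holds). Time passes only in rows, so rows that repeat a pose let the fingers close. It gives the time, the measured TCP pose, the force, the opening and the grip force at its end, in the units of the state.
- get_state(): the state, without advancing time (a new reading comes with each control period).
- get_image(name): name is "side" or "top"; returns (picture, depth): 480x640x3 uint8, red, green, blue; 480x640 float32, m along the optical axis (not along the pixel's ray), 0 where there is no reading.
- camera_model(name): a dict with "K" (3x3 intrinsics, pixels), "k1" (the pictures are not rectified: a ray, as slopes to the right and down, at radius r is drawn at 1 + k1 r^2 times it, then the intrinsics apply), "world_from_camera" (4x4, takes a point from camera to world coordinates). Camera axes: x right, y up, looking along -z (the intrinsics and any distortion apply to the point x, -y, -z); pixel columns grow to the right and rows downward; lengths in m; the calibration is good to about 2 mm. A picture is of the moment at which its call begins. camera_model takes no time and is no camera call.
- sign_off(): hands the job in; it is judged then, once.
The state is a dict: "t": time; "joints": joint angles; "qd": joint speeds; "effort": joint torques, N m; "tcp_pos": TCP position; "ee_rot": TCP orientation; "force": force on the tool from outside, world axes, zero at the start; "moment": the same for the moment, N m; "gripper_width": opening from 0.0 (shut) to 1.0 (fully open); "finger_force": force on a finger pad.
Only numpy, scipy, OpenCV 4.12 (cv2) and the standard library are available. Lean on these libraries where they do the work, as an engineer would, in place of code of your own. Each camera call takes 0.05 s, during which the arm holds its last target. There are 200 camera calls.

### The job

Fit the big perforated steel plate into the round seat of the white filter holder: slide it off the holder's shelf so that its front edge dips in first, push it home under the steel lip, then press its raised back edge down until the sprung catch snaps out over it and the plate lies flat on the seat floor. Press it gently, well under 40 N, do not knock the other things about, and leave the plate untouched.

Things in the scene. Friction and masses are not known exactly. Their poses are not given: they have to be found in the camera images.
- seat (a point): Floor centre of the round seat in the white filter holder, a fixed block 290 x 160 mm on a grey mat. z up, x from the shelf to the lip, y across. The floor is 15 to 30 mm above the bench (height differs each time). Seat radius 51.5 mm. Round the +x side, to 77 degrees either side, a wall 12.5 mm high; behind it on each side a low wall 5 mm high; at the back the straight step.
- step (a point): Middle of the top edge of the step behind the seat, at x = -51.5 mm from the seat's centre; the edge is straight along y, 160 mm long, 18 mm above the seat floor. From it a flat shelf at the same height runs 158 mm back (-x) and 80 mm to each side. Same axes as the seat.
- lip (a point): Middle of the lower inner edge of the steel lip, a bar 80 mm wide (y), 6 mm thick, over the seat's +x wall: 42.5 mm from the seat's centre, so it overhangs the seat by 9 mm; underside 12.5 mm above the seat floor. It blocks a plate lowered flat: the front edge must go under it with the plate tilted, back edge up.
- plate_mid (a point): Centre (half-way up) of the perforated steel plate: disc 100 mm across, 8 mm thick, about 0.3 kg, too wide to grasp; z is its axis. Starts flat on the shelf. Pushed off towards the seat it tips front edge down as its centre passes the step; pushed on until it stops, its back edge drops onto the catch. Home, it lies flat on the seat floor, this point 4 mm above it.
- catch (a joint): Dark sprung catch, 24 mm wide, in the middle of the step: retraction in m, 0 = out (5 mm into the seat), 0.008 = pushed right in. Nose sloping down into the seat, flat underside 9 mm above the seat floor. Pressed from above near its back edge with about 8 to 15 N, the plate drives it in and drops beneath; then it springs out over the plate.
- small_plate_center (a point): Centre of a plain steel disc, 60 mm across, 6 mm thick, on the mat: a bystander.
- gasket: Rubber ring, 72 mm across, 6 mm high, on the mat beside the holder; origin at its underside: a bystander.
- beaker: Small glass beaker, 60 mm across, 65 mm high, beside the holder; origin at its underside: a bystander.
- spatula: Steel spatula, 160 mm long, lying beside the holder: a bystander.
- reagent: Glass bottle with a blue cap, 64 mm across, 130 mm high; origin at its underside: a bystander.
- dish: Glass dish, 90 mm across, 18 mm high; origin at its underside: a bystander.
- jar: Amber jar, 70 mm across, 75 mm high; origin at its underside: a bystander.
Things that resemble listed ones, but are neither listed nor needed, are in the scene too. Leave any purple or yellow look-alike of the part that bears plate_mid alone.

How it is judged:
On the way:
1. the plate leans with its front edge down in the seat, its back edge still up (angle between plate_mid's own z axis and vertical above 0.055 rad and x of plate_mid in the frame of seat above -0.045 m and z of plate_mid in the frame of seat below 0.022 m), for 0.1 s.
At the end, for the whole second after the job is handed in: The plate lies flat (within 0.025 rad) on the seat floor (its centre within 5 mm of the seat's centre sideways and less than 5.5 mm above the floor), under the lip, the catch sprung out over it (less than 3 mm retracted), at rest and untouched (horizontal distance between plate_mid and seat below 0.005 m and z of plate_mid in the frame of seat below 0.0055 m and angle between plate_mid's own z axis and vertical below 0.025 rad and value of joint catch below 0.003 m and linear speed of plate below 0.01 m/s).
It fails at once if the plate is pressed or pushed with more than 40 N (contact force between the arm and plate above 40 N).
It fails at once if a bystander is knocked (moved more than 30 mm) (distance of any of small_plate_center, gasket, beaker, spatula, reagent, dish, jar from where it was at the start of the episode above 0.03 m).
It also fails if it takes over 48 s, if anything falls off the work surface, if the arm or the gripper's body presses on something with over 40 N, if the wrist force passes 120 N, or if a joint passes its speed limit or range.

## Working session

There is one attempt and no reset: what is moved stays moved. The work goes in short steps, Python scripts to look and compute and a shell command to move; the robot and the scene stay as the last step left them, time stands still between calls to the robot, and variables do not carry over. Pictures are saved under pics/ and viewed, at most 10 in all, crops included, and the job is handed in when it is done.

```bash
mkdir -p pics; cat > h.py <<'E'
from bench import *
import numpy as np, cv2
def snap(n,f):
    im,d=get_image(n); cv2.imwrite('pics/'+f+'.png',im[:,:,::-1]); np.savez('pics/'+f+'.npz',im=im,d=d); return im,d
def cloud(n,d):
    m=camera_model(n);K=m['K'];k1=m['k1'];T=np.array(m['world_from_camera'])
    K=np.array(K)
    v,u=np.mgrid[0:480,0:640]
    p=cv2.undistortPoints(np.stack([u,v],-1).reshape(-1,1,2).astype(float),K,np.array([k1,0,0,0.])).reshape(480,640,2)
    P=np.stack([p[...,0]*d,-p[...,1]*d,-d],-1)
    return P@T[:3,:3].T+T[:3,3]
E
python3 - <<'E'
from h import *
for n in('top','side'):
    snap(n,n+'0')
print(camera_model('top')); print(get_state())
E
```

```text
{'K': array([[477.52041891,   0.        , 319.08203481],
       [  0.        , 477.52041891, 250.73185388],
       [  0.        ,   0.        ,   1.        ]]), 'k1': -0.08023118212963071, 'world_from_camera': array([[ 0.0032891 ,  0.99644002, -0.08424058,  0.52263621],
       [-0.99998365,  0.00288338, -0.00493746,  0.02035558],
       [-0.00467699,  0.08425544,  0.99643321,  1.06609825],
       [ 0.        ,  0.        ,  0.        ,  1.        ]])}
{'t': 0.1, 'joints': array([ 1.57908755e+00,  3.59303345e-01,  1.11724727e-02, -3.55960461e-04,
       -1.22408114e+00, -2.88078695e-01]), 'qd': array([ 0.00049458,  0.00048024,  0.00228653, -0.00106223, -0.00116391,
        0.00072585]), 'effort': array([-1.10673351e-03, -5.84762156e+01,  2.94109154e+01,  6.95455670e+00,
       -3.18883744e-03,  1.69294935e-05]), 'tcp_pos': array([0.18636195, 0.64858661, 0.40386591]), 'ee_rot': array([[ 9.61080689e-01, -2.76267634e-01, -3.23029716e-04],
       [-2.76267811e-01, -9.61079645e-01, -1.41838975e-03],
       [ 8.13978962e-05,  1.45242971e-03, -9.99998942e-01]]), 'force': array([ 0.12281136, -0.26710009,  0.10441938]), 'moment': array([ 0.00391803,  0.01580058, -0.01900692]), 'finger_force': 0.0, 'gripper_width': 1.0046848430539053}
```

View pics/top0.png

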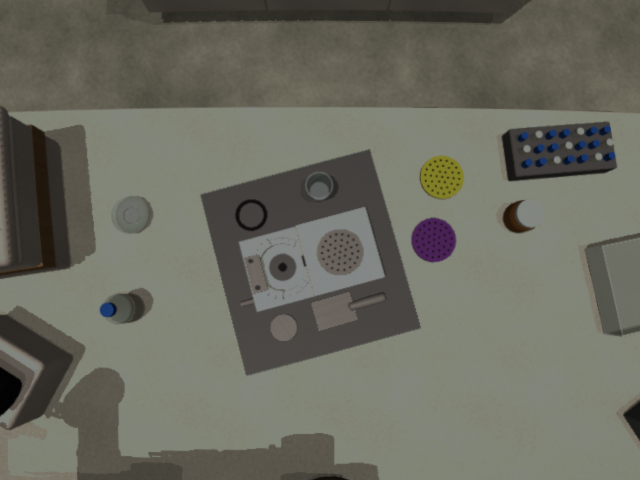

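View pics/side0.png

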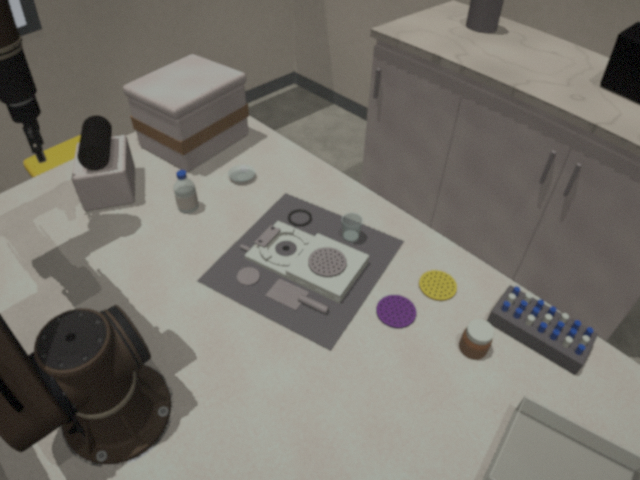

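The top view shows the plate at about (340,252), the seat centre at (283,267), the lip at (256,273) and the catch at (304,261). So holder +x runs image-left, which is world +y. The beaker is at (319,185) and the spatula lies below the block.

```bash
python3 - <<'E'
from h import *
z=np.load('pics/top0.npz');im=z['im'];P=cloud('top',z['d'])
for u,v in[(340,252),(283,267),(375,240),(308,240),(256,273),(230,240),(400,300),(304,261),(319,185),(276,267),(265,290),(150,380)]: print((u,v),P[v,u].round(4),im[v,u])
Z=P[...,2]
m=np.zeros((480,640),bool);m[205:315,235:390]=1
# white block
w=m&(im.min(2)>140); n,l,s,c=cv2.connectedComponentsWithStats(w.astype(np.uint8)); 
w=l==1+np.argmax(s[1:,4]);print(w.sum())
pts=P[w][:,:2].astype(np.float32); r=cv2.minAreaRect(pts);print(r)
for h in np.arange(0,.09,.003): print(round(h,3),((Z>h)&(Z<h+.003)&m).sum(),end='; ')
big=cv2.resize(im[200:320,230:390],(800,600),interpolation=cv2.INTER_CUBIC);cv2.imwrite('pics/c0.png',big[:,:,::-1])
E
```

```text
(340, 252) [ 0.6066 -0.0196  0.0418] [59 55 52]
(283, 267) [0.5749 0.1044 0.0222] [22 20 20]
(375, 240) [ 0.637  -0.0996  0.0029] [67 66 63]
(308, 240) [0.6335 0.0497 0.0312] [131 135 134]
(256, 273) [0.5611 0.1619 0.0339] [109 102  95]
(230, 240) [0.6362 0.226  0.0022] [70 67 64]
(400, 300) [ 0.5033 -0.1543  0.0038] [72 69 66]
(304, 261) [0.5878 0.0582 0.0294] [55 56 52]
(319, 185) [0.7612 0.0263 0.006 ] [92 94 93]
(276, 267) [0.5752 0.1205 0.015 ] [72 70 67]
(265, 290) [0.5245 0.1426 0.0284] [103 103 100]
(150, 380) [0.3229 0.4007 0.003 ] [130 133 119]Traceback (most recent call last):
  File "<stdin>", line 8, in <module>
    return _wrapfunc(a, 'argmax', axis=axis, out=out, **kwds)
    return bound(*args, **kwds)
ValueError: attempt to get argmax of an empty sequence
```

```bash
python3 - <<'E'
from h import *
z=np.load('pics/top0.npz');im=z['im'];P=cloud('top',z['d']);Z=P[...,2]
m=np.zeros((480,640),bool);m[205:315,235:390]=1
w=m&(im.min(2)>95)&(Z>.01);n,l,s,c=cv2.connectedComponentsWithStats(w.astype(np.uint8))
w=l==1+np.argmax(s[1:,4]);w=cv2.morphologyEx(w.astype(np.uint8),cv2.MORPH_OPEN,np.ones((3,3)))>0
r=cv2.minAreaRect(P[w][:,:2].astype(np.float32));print(w.sum(),r)
print('shelf z',np.median(Z[w&(np.arange(640)>312)[None]]))
y,x=np.mgrid[:480,:640]; pm=(np.hypot(x-340,y-252)<30)&(im.min(2)<95)&(Z>.025)
n,l,s,c=cv2.connectedComponentsWithStats(pm.astype(np.uint8)); pm=l==1+np.argmax(s[1:,4])
(cc,rad)=cv2.minEnclosingCircle(P[pm][:,:2].astype(np.float32));print('plate',cc,rad,np.median(Z[pm]),P[pm].mean(0))
big=cv2.resize(im[200:320,230:390],(800,600),interpolation=cv2.INTER_CUBIC);cv2.imwrite('pics/c0.png',np.clip(big[:,:,::-1]*1.5,0,255))
E
```

```text
6972 ((0.5929505228996277, 0.044251009821891785), (0.1604563444852829, 0.29018038511276245), 15.201411247253418)
shelf z 0.03322080728325405
plate (0.5858540534973145, -0.011760822497308254) 0.0710081085562706 0.04116481534426231 [ 0.60738918 -0.02048712  0.04252317][ WARN:0@0.124] global loadsave.cpp:1063 imwrite_ Unsupported depth image for selected encoder is fallbacked to CV_8U.
```

View pics/c0.png

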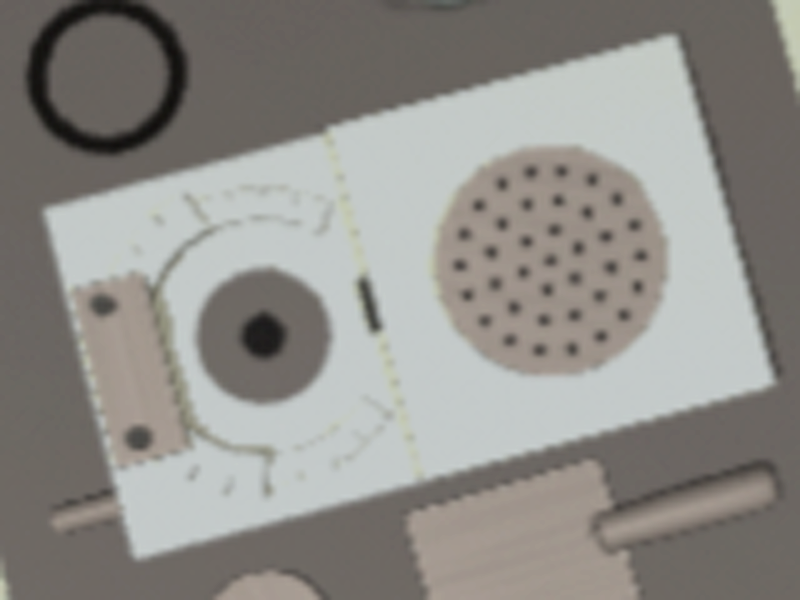

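The crop shows the block outline clearly. The lip is at crop (130,370), the seat centre at (263,335), the catch at (370,305) and the plate centre at (551,261). The plan is to straddle the plate's rear with half-open fingers and push along holder +x, then press with the same fingers on either side of the catch.

```bash
cat > g.py <<'E'
import sys; from h import *
from scipy.spatial.transform import Rotation as R
a=np.radians(15.2); d=np.array([-np.sin(a),np.cos(a),0]); e=np.array([-np.cos(a),-np.sin(a),0])
seat=np.array([.5761,.1065,.0152])
def rel(p): p=np.asarray(p)-seat; return np.array([p@d,p@e,p[2]])
if __name__=='__main__':
    s=get_state(); Rt=np.array(s['ee_rot']); p=s['tcp_pos']
    tip=p+Rt[:,2]*.173
    print('t',s['t'],'tip in holder mm',(rel(tip)*1e3).round(1),'F',s['force'].round(1),'w',round(s['gripper_width'],2))
    if len(sys.argv)>1:
        x,y,z=[float(v)/1e3 for v in sys.argv[1:]]
        goal=seat+x*d+y*e+np.array([0,0,z+.173])
        W=np.c_[-d,e,[0,0,-1]]
        print('offset',(Rt.T@(goal-p)/.25).round(3),'twist',(R.from_matrix(Rt.T@W).as_rotvec(True)/30).round(3))
E
python3 g.py -210 0 150
```

```text
t 0.1 tip in holder mm [625.1 234.1 215.7] F [ 0.1 -0.3  0.1] w 1.0
offset [2.533 2.371 0.266] twist [ 0.002 -0.002  1.959]
```

```bash
python3 -m jog '[{"twist":[0,0,1],"offset":[0.96,0.9,0],"fingers":0.6},{"twist":[0,0,1],"offset":[0.96,0.9,0],"fingers":0.6},{"twist":[0,0,1],"offset":[0.96,0.9,0],"fingers":0.6},{"twist":[0,0,1],"offset":[0.96,0.9,0],"fingers":0.6},{"twist":[0,0,1],"offset":[0.96,0.9,0],"fingers":0.6},{"twist":[0,0,1],"offset":[0.96,0.9,0],"fingers":0.6},{"twist":[0,0,1],"offset":[0.96,0.9,0],"fingers":0.6},{"twist":[0,0,1],"offset":[0.96,0.9,0],"fingers":0.6}]' | tail -c 600; python3 g.py -210 0 150
```

```text
t: 0.77
tcp_pos: [0.3555, 0.3638, 0.4046]
ee_rot: [[0.694, -0.72, -0.0], [-0.72, -0.694, -0.0], [-0.0, 0.0, -1.0]]
force: [1.2, 0.6, 0.4]
gripper_width: 0.6
finger_force: 0.0
t 0.7667 tip in holder mm [306.1 145.5 216.4] F [1.2 0.6 0.4] w 0.6
offset [2.09  0.484 0.266] twist [ 0.001 -0.     0.959]
```

```bash
python3 -m jog '[{"twist":[0,0,0.96],"offset":[1,0.24,0],"fingers":0.6},{"twist":[0,0,0.96],"offset":[1,0.24,0],"fingers":0.6},{"twist":[0,0,0.96],"offset":[1,0.24,0],"fingers":0.6},{"twist":[0,0,0.96],"offset":[1,0.24,0],"fingers":0.6},{"twist":[0,0,0.96],"offset":[1,0.24,0],"fingers":0.6},{"twist":[0,0,0.96],"offset":[1,0.24,0],"fingers":0.6},{"twist":[0,0,0.96],"offset":[1,0.24,0],"fingers":0.6}]' | tail -c 100; python3 g.py -210 0 150
```

```text
.258, -0.001], [0.001, 0.001, -1.0]]
force: [-0.2, 1.1, 0.7]
gripper_width: 0.598
finger_force: 0.0
t 1.35 tip in holder mm [ 55.9  77.4 216.2] F [-0.2  1.1  0.7] w 0.6
offset [ 1.063 -0.314  0.265] twist [ 0.002 -0.002 -0.008]
```

```bash
python3 -m jog '[{"twist":[0,0,0],"offset":[1,-0.31,0.26],"fingers":0.6},{"twist":[0,0,0],"offset":[1,-0.31,0.26],"fingers":0.6},{"twist":[0,0,0],"offset":[1,-0.31,0.26],"fingers":0.6},{"twist":[0,0,0],"offset":[1,-0.31,0.26],"fingers":0.6},{"twist":[0,0,0],"offset":[1,-0.31,0.26],"fingers":0.6},{"twist":[0,0,0],"offset":[1,-0.31,0.26],"fingers":0.6},{"twist":[0,0,0],"offset":[1,-0.31,0.26],"fingers":0.6},{"twist":[0,0,0],"offset":[1,-0.31,0.26],"fingers":0.6}]' | tail -c 100; python3 g.py -205 3 40; python3 -c "
from h import *
snap('top','top1');snap('side','side1')"
```

```text
0.258, -0.001], [-0.0, 0.004, -1.0]]
force: [0.6, 0.8, -0.5]
gripper_width: 0.598
finger_force: 0.0
t 2.0167 tip in holder mm [-192.9    0.7  148.6] F [ 0.6  0.8 -0.5] w 0.6
offset [0.048 0.01  0.434] twist [ 0.008  0.    -0.008]
```

View pics/top1.png

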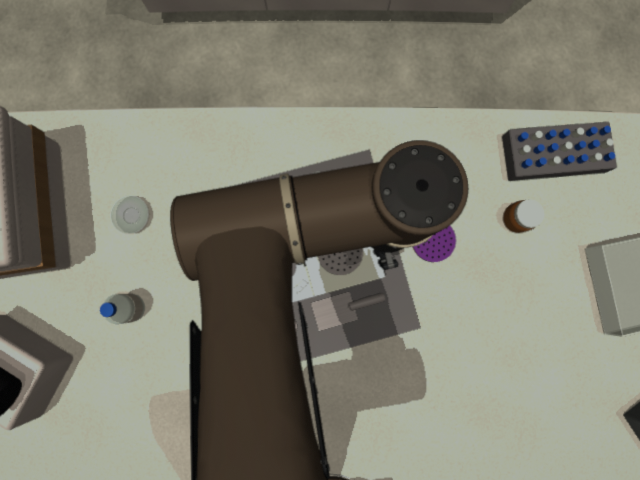

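The arm hides the block from above, and the gripper shows at about (390,258), behind the plate. I'll descend and then check with the side camera.

```bash
python3 -m jog '[{"twist":[0,0,0],"offset":[0.056,0.01,0],"fingers":0.6},{"twist":[0,0,0],"offset":[0.056,0.01,0.47],"fingers":0.6},{"twist":[0,0,0],"offset":[0.056,0.01,0.47],"fingers":0.6},{"twist":[0,0,0],"offset":[0.056,0.01,0.47],"fingers":0.6},{"twist":[0,0,0],"offset":[0.056,0.01,0.47],"fingers":0.6},{"twist":[0,0,0],"offset":[0.056,0.01,0.47],"fingers":0.6}]' | tail -c 100; python3 g.py -205 3 22; python3 -c "
from h import *
im,d=snap('side','side2')
cv2.imwrite('pics/s2.png',np.clip(cv2.resize(im[200:320,230:390],(800,600),interpolation=cv2.INTER_CUBIC)[:,:,::-1]*1.4,0,255).astype(np.uint8))"
```

```text
-0.263, -0.001], [-0.0, 0.003, -1.0]]
force: [1.0, 0.0, 0.7]
gripper_width: 0.598
finger_force: 0.0
t 2.6167 tip in holder mm [-202.7    3.6   33.6] F [1.  0.  0.7] w 0.6
offset [ 0.009 -0.     0.046] twist [0.006 0.    0.002]
```

View pics/s2.png

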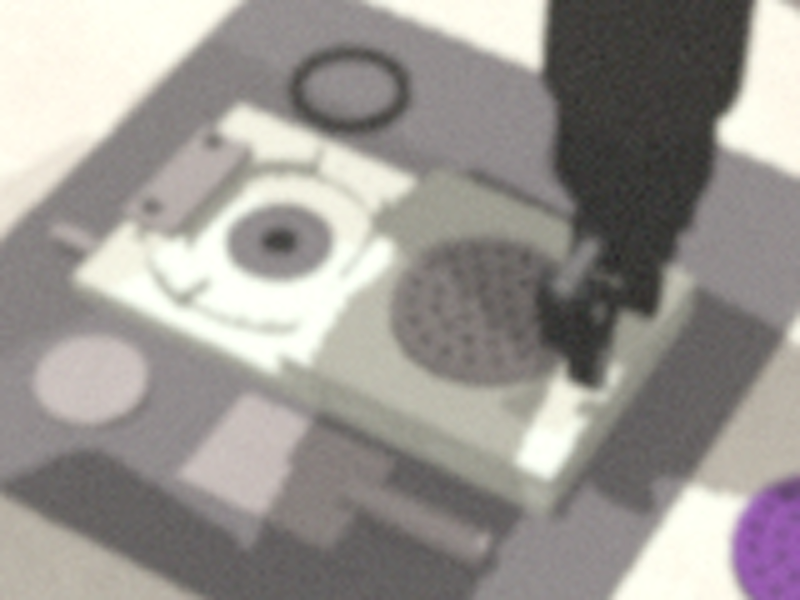

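The fingers (crop 595,340) stand over the shelf, just behind the plate at crop (490,310). I'll creep down until they touch the shelf.

```bash
python3 -m jog '[{"twist":[0,0,0],"offset":[0.01,0,0.03],"fingers":0.6},{"twist":[0,0,0],"offset":[0.01,0,0.05],"fingers":0.6},{"twist":[0,0,0],"offset":[0.01,0,0.05],"fingers":0.6}]' | grep force; python3 g.py
python3 -m jog '[{"twist":[0,0,0],"offset":[0,0,0.008],"fingers":0.6},{"twist":[0,0,0],"offset":[0,0,0.012],"fingers":0.6},{"twist":[0,0,0],"offset":[0,0,0.012],"fingers":0.6}]' | grep force; python3 g.py
```

```text
force: [-0.5, 0.3, 0.3]
finger_force: 0.0
t 2.9167 tip in holder mm [-206.     2.4   22.2] F [-0.5  0.3  0.3] w 0.6
force: [0.1, -0.5, 0.5]
finger_force: 0.0
t 3.1667 tip in holder mm [-206.     2.7   18.7] F [ 0.1 -0.5  0.5] w 0.6
```

```bash
for i in 1; do python3 -m jog '[{"twist":[0,0,0],"offset":[0,0,0.008],"fingers":0.6},{"twist":[0,0,0],"offset":[0,0,0.008],"fingers":0.6}]' | grep force; python3 g.py
python3 -m jog '[{"twist":[0,0,0],"offset":[0,0,0.008],"fingers":0.6},{"twist":[0,0,0],"offset":[0,0,0.008],"fingers":0.6}]' | grep force; python3 g.py; done
```

```text
force: [-0.3, -0.7, -0.8]
finger_force: 0.0
t 3.3333 tip in holder mm [-206.     2.9   16.3] F [-0.3 -0.7 -0.8] w 0.6
force: [-2.6, -0.5, 7.6]
finger_force: 3.9
t 3.5 tip in holder mm [-206.     2.6   15.3] F [-2.6 -0.5  7.6] w 0.6
```

```bash
python3 -m jog '[{"twist":[0,0,0],"offset":[0,0,-0.015],"fingers":0.6},{"twist":[0,0,0],"offset":[-0.03,0,-0.015],"fingers":0.6},{"twist":[0,0,0],"offset":[-0.06,0,-0.015],"fingers":0.6},{"twist":[0,0,0],"offset":[-0.09,0,-0.015],"fingers":0.6},{"twist":[0,0,0],"offset":[-0.12,0,-0.015],"fingers":0.6},{"twist":[0,0,0],"offset":[-0.15,0,-0.015],"fingers":0.6},{"twist":[0,0,0],"offset":[-0.18,0,-0.015],"fingers":0.6},{"twist":[0,0,0],"offset":[-0.21,0,-0.015],"fingers":0.6}]' | grep force; python3 g.py -120 0 18.5; python3 -c "
from h import *
im,d=snap('side','side3')
cv2.imwrite('pics/s3.png',np.clip(cv2.resize(im[200:320,230:390],(800,600),interpolation=cv2.INTER_CUBIC)[:,:,::-1]*1.4,0,255).astype(np.uint8))"
```

```text
force: [0.3, -1.1, -1.3]
finger_force: 0.7
t 4.1667 tip in holder mm [-152.6    2.8   18.2] F [ 0.3 -1.1 -1.3] w 0.6
offset [-0.13  -0.011 -0.001] twist [ 0. -0. -0.]
```

View pics/s3.png

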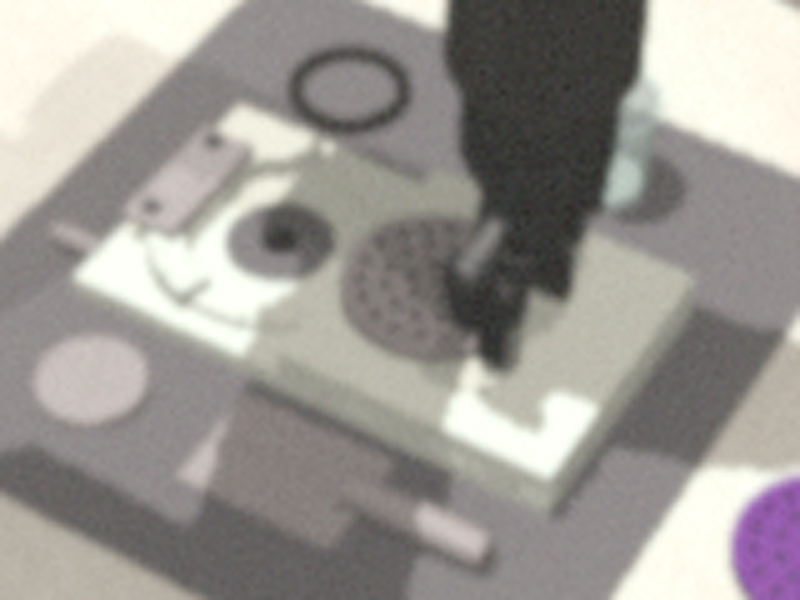

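The plate has moved to about crop (410,290) and sits snugly ahead of the fingers. I'll keep pushing while easing sideways to y≈0.

```bash
python3 -m jog '[{"twist":[0,0,0],"offset":[-0.025,-0.002,0],"fingers":0.6},{"twist":[0,0,0],"offset":[-0.05,-0.004,0],"fingers":0.6},{"twist":[0,0,0],"offset":[-0.075,-0.006,0],"fingers":0.6},{"twist":[0,0,0],"offset":[-0.1,-0.008,0],"fingers":0.6},{"twist":[0,0,0],"offset":[-0.125,-0.01,0],"fingers":0.6},{"twist":[0,0,0],"offset":[-0.15,-0.01,0],"fingers":0.6},{"twist":[0,0,0],"offset":[-0.175,-0.01,0],"fingers":0.6},{"twist":[0,0,0],"offset":[-0.2,-0.01,0],"fingers":0.6}]' | grep force; python3 g.py
python3 -m jog '[{"twist":[0,0,0],"offset":[-0.012,0,0],"fingers":0.6},{"twist":[0,0,0],"offset":[-0.024,0,0],"fingers":0.6},{"twist":[0,0,0],"offset":[-0.036,0,0],"fingers":0.6},{"twist":[0,0,0],"offset":[-0.048,0,0],"fingers":0.6},{"twist":[0,0,0],"offset":[-0.06,0,0],"fingers":0.6},{"twist":[0,0,0],"offset":[-0.06,0,0],"fingers":0.6}]' | grep force; python3 g.py; python3 -c "
from h import *
im,d=snap('side','side4')
cv2.imwrite('pics/s4.png',np.clip(cv2.resize(im[200:320,230:390],(800,600),interpolation=cv2.INTER_CUBIC)[:,:,::-1]*1.4,0,255).astype(np.uint8))"
```

```text
force: [1.2, -2.3, 0.5]
finger_force: 0.9
t 4.8833 tip in holder mm [-1.029e+02  1.000e-01  1.830e+01] F [ 1.2 -2.3  0.5] w 0.6
force: [0.6, 0.9, -0.0]
finger_force: 0.0
t 5.3833 tip in holder mm [-88.    0.   18.4] F [ 0.6  0.9 -0. ] w 0.6
```

View pics/s4.png

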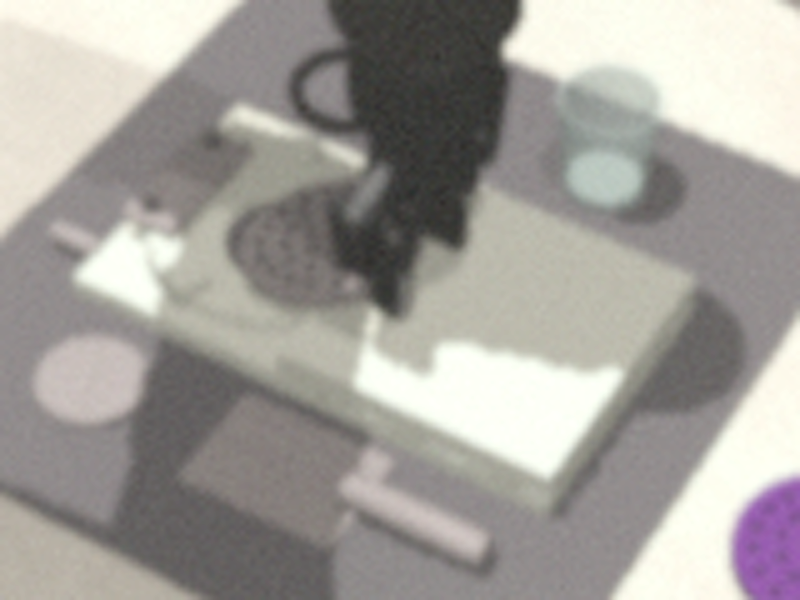

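The plate has tipped forward into the seat (crop 290,245), with the fingers behind it. I'll push on in slow steps and watch the force.

```bash
python3 -m jog '[{"twist":[0,0,0],"offset":[-0.012,0,0],"fingers":0.6},{"twist":[0,0,0],"offset":[-0.024,0,0],"fingers":0.6},{"twist":[0,0,0],"offset":[-0.036,0,0],"fingers":0.6},{"twist":[0,0,0],"offset":[-0.048,0,0],"fingers":0.6},{"twist":[0,0,0],"offset":[-0.06,0,0],"fingers":0.6},{"twist":[0,0,0],"offset":[-0.072,0,0],"fingers":0.6},{"twist":[0,0,0],"offset":[-0.08,0,0],"fingers":0.6},{"twist":[0,0,0],"offset":[-0.08,0,0],"fingers":0.6}]' | grep force; python3 g.py
python3 -m jog '[{"twist":[0,0,0],"offset":[-0.008,0,0],"fingers":0.6},{"twist":[0,0,0],"offset":[-0.016,0,0],"fingers":0.6},{"twist":[0,0,0],"offset":[-0.024,0,0],"fingers":0.6},{"twist":[0,0,0],"offset":[-0.024,0,0],"fingers":0.6}]' | grep force; python3 g.py
```

```text
force: [0.0, -0.3, 0.0]
finger_force: 0.1
t 6.1 tip in holder mm [-68.    0.1  18.3] F [ 0.  -0.3  0. ] w 0.6
force: [0.2, -0.7, -0.3]
finger_force: 0.3
t 6.4333 tip in holder mm [-62.2   0.1  18.3] F [ 0.2 -0.7 -0.3] w 0.6
```

```bash
python3 -m jog '[{"twist":[0,0,0],"offset":[-0.006,0,0],"fingers":0.6},{"twist":[0,0,0],"offset":[-0.012,0,0],"fingers":0.6},{"twist":[0,0,0],"offset":[-0.018,0,0],"fingers":0.6},{"twist":[0,0,0],"offset":[-0.018,0,0],"fingers":0.6}]' | grep force; python3 g.py
python3 -m jog '[{"twist":[0,0,0],"offset":[-0.005,0,0],"fingers":0.6},{"twist":[0,0,0],"offset":[-0.01,0,0],"fingers":0.6},{"twist":[0,0,0],"offset":[-0.01,0,0],"fingers":0.6}]' | grep force; python3 g.py
```

```text
force: [0.1, -0.1, 0.1]
finger_force: 0.4
t 6.7667 tip in holder mm [-57.7   0.1  18.3] F [ 0.1 -0.1  0.1] w 0.6
force: [0.3, -0.5, 0.3]
finger_force: 0.4
t 7.0167 tip in holder mm [-55.3   0.1  18.3] F [ 0.3 -0.5  0.3] w 0.6
```

```bash
python3 -m jog '[{"twist":[0,0,0],"offset":[-0.005,0,0],"fingers":0.6},{"twist":[0,0,0],"offset":[-0.01,0,0],"fingers":0.6},{"twist":[0,0,0],"offset":[-0.01,0,0],"fingers":0.6}]' | grep force; python3 g.py
python3 -m jog '[{"twist":[0,0,0],"offset":[-0.004,0,0],"fingers":0.6},{"twist":[0,0,0],"offset":[-0.008,0,0],"fingers":0.6},{"twist":[0,0,0],"offset":[-0.008,0,0],"fingers":0.6}]' | grep force; python3 g.py
```

```text
force: [-0.7, 0.2, 1.0]
finger_force: 0.1
t 7.2667 tip in holder mm [-52.7   0.1  18.3] F [-0.7  0.2  1. ] w 0.6
force: [-0.7, -0.0, 0.3]
finger_force: 0.2
t 7.5167 tip in holder mm [-50.8   0.1  18.3] F [-0.7 -0.   0.3] w 0.6
```

```bash
cat > pl.py <<'E'
from g import *
im,d=get_image('side');P=cloud('side',d);Q=(P-seat); H=np.stack([Q@d_ if 0 else Q@globals()['D'],Q@e,Q[...,2]],-1) if 0 else None
E
cat > pl.py <<'E'
from g import *
im,dep=get_image('side');Q=cloud('side',dep)-seat
H=np.stack([Q@d,Q@e,Q[...,2]],-1)*1e3
sh=np.median(H[(H[...,0]<-80)&(H[...,0]>-190)&(abs(H[...,1])<60)&(H[...,2]>10)&(H[...,2]<26)][:,2]);print('shelf z (18):',sh)
for x in range(-75,45,8):
    r=[]
    for y in range(-48,49,16):
        m=(abs(H[...,0]-x)<4)&(abs(H[...,1]-y)<8)&(H[...,2]<36)&(H[...,2]>-6)
        r.append('%5.1f'%np.median(H[m][:,2]) if m.sum()>3 else '  -  ')
    print(x,r)
E
python3 pl.py
```

```text
shelf z (18): 17.518053751616186
-75 [' 17.0', ' 17.1', ' 17.0', ' 18.1', ' 17.8', ' 17.6', ' 17.1']
-67 [' 17.9', ' 17.0', ' 16.4', ' 17.0', ' 16.9', ' 17.9', ' 17.1']
-59 [' 16.9', ' 16.3', ' 19.8', ' 17.1', ' 17.1', ' 25.2', ' 17.8']
-51 [' 16.1', ' 20.0', ' 21.9', ' 18.0', ' 16.8', '  -  ', ' 16.3']
-43 ['  -  ', ' 22.2', ' 23.6', ' 22.0', '  -  ', ' -0.1', '  3.6']
-35 ['  -  ', '  0.9', ' 21.0', '  -  ', ' -2.5', ' 15.2', '  4.2']
-27 ['  -  ', '  -  ', '  -  ', '  -  ', '  -  ', '  9.8', '  5.9']
-19 ['  -  ', '  -  ', ' 19.0', '  -  ', ' 18.0', ' 16.9', ' 14.4']
-11 ['  -  ', '  -  ', '  -  ', '  -  ', ' 16.8', ' 17.6', ' 12.0']
-3 ['  -  ', '  -  ', '  -  ', '  -  ', ' 15.9', ' 16.7', ' 13.8']
5 ['  -  ', '  -  ', '  -  ', ' 14.8', ' 15.3', ' 14.7', ' 11.5']
13 ['  -  ', '  -  ', '  -  ', ' 13.2', ' 12.5', ' 12.7', ' 12.8']
21 [' 10.7', '  -  ', ' 12.0', ' 11.6', ' 12.0', ' 12.4', ' 11.4']
29 [' 12.2', ' 11.3', ' 11.2', ' 10.9', ' 10.3', ' 10.7', ' 11.4']
37 [' 11.3', '  9.8', '  9.4', '  9.5', '  8.7', ' 10.7', ' 11.7']
```

```bash
python3 -m jog '[{"twist":[0,0,0],"offset":[-0.004,0,0],"fingers":0.6},{"twist":[0,0,0],"offset":[-0.008,0,0],"fingers":0.6},{"twist":[0,0,0],"offset":[-0.008,0,0],"fingers":0.6}]' | grep force; python3 g.py
python3 -m jog '[{"twist":[0,0,0],"offset":[-0.004,0,0],"fingers":0.6},{"twist":[0,0,0],"offset":[-0.008,0,0],"fingers":0.6},{"twist":[0,0,0],"offset":[-0.008,0,0],"fingers":0.6}]' | grep force; python3 g.py; python3 -c "
from h import *
im,d=snap('side','side5')
cv2.imwrite('pics/s5.png',np.clip(cv2.resize(im[200:296,240:368],(800,600),interpolation=cv2.INTER_CUBIC)[:,:,::-1]*1.7,0,255).astype(np.uint8))"
```

```text
force: [0.2, -0.9, 0.6]
finger_force: 0.3
t 7.8167 tip in holder mm [-48.8   0.1  18.3] F [ 0.2 -0.9  0.6] w 0.6
force: [0.6, -0.2, 0.6]
finger_force: 0.2
t 8.0667 tip in holder mm [-46.8   0.1  18.3] F [ 0.6 -0.2  0.6] w 0.6
```

View pics/s5.png

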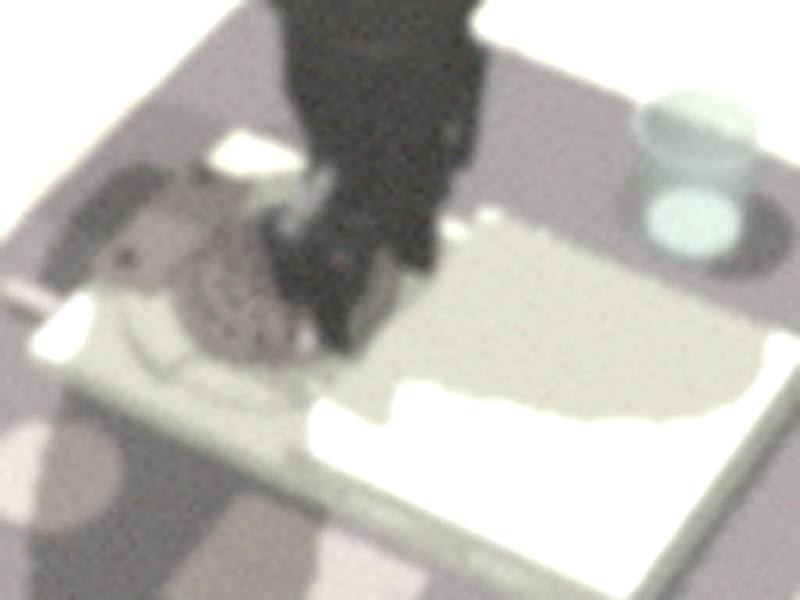

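The plate spans crop 175–395, and the fingers at (340,330) now appear to be over its rear. It has probably dropped onto the catch. I'll lift, back off and measure.

```bash
python3 -m jog '[{"twist":[0,0,0],"offset":[0,0,-0.16],"fingers":0.6},{"twist":[0,0,0],"offset":[0,0,-0.16],"fingers":0.6},{"twist":[0,0,0],"offset":[0.6,0,-0.3],"fingers":0.6},{"twist":[0,0,0],"offset":[0.6,0,-0.3],"fingers":0.6},{"twist":[0,0,0],"offset":[0.6,0,-0.3],"fingers":0.6},{"twist":[0,0,0],"offset":[0.6,0,-0.3],"fingers":0.6},{"twist":[0,0,0],"offset":[0.6,0,-0.3],"fingers":0.6}]' | grep force; python3 g.py; python3 pl.py; python3 -c "
from h import *
im,d=snap('side','side6')
cv2.imwrite('pics/s6.png',np.clip(cv2.resize(im[200:296,240:368],(800,600),interpolation=cv2.INTER_CUBIC)[:,:,::-1]*1.5,0,255).astype(np.uint8))"
```

```text
force: [0.3, 1.4, 0.2]
finger_force: 0.0
t 8.7 tip in holder mm [-201.7   -0.4   95. ] F [0.3 1.4 0.2] w 0.6
shelf z (18): 17.500556329350594
-75 [' 17.7', ' 16.6', ' 17.9', ' 18.0', ' 16.3', ' 16.9', ' 16.9']
-67 [' 17.3', ' 16.5', ' 17.1', ' 17.1', ' 17.4', ' 17.0', ' 16.7']
-59 [' 17.2', ' 18.0', ' 17.0', ' 17.5', ' 18.0', ' 17.5', ' 17.8']
-51 [' 17.4', ' 15.9', ' 17.4', ' 17.7', ' 17.3', ' 16.3', ' 16.9']
-43 ['  3.3', ' -0.0', ' 20.9', ' 20.9', ' 20.6', '  3.4', '  3.3']
-35 ['  5.1', '  4.7', ' 20.2', ' 19.3', ' 18.0', ' 15.7', '  3.5']
-27 ['  6.3', ' 18.2', ' 17.0', ' 19.1', ' 17.9', ' 16.7', '  9.2']
-19 ['  5.7', ' 18.4', ' 19.2', ' 16.6', ' 18.5', ' 17.2', ' 10.8']
-11 [' 14.5', ' 18.0', ' 16.6', ' 15.8', ' 16.0', ' 15.7', '  8.7']
-3 [' 15.8', ' 15.6', ' 14.8', ' 15.3', ' 14.2', ' 14.4', ' 14.2']
5 [' 11.5', ' 13.6', ' 13.4', ' 13.6', ' 14.3', ' 14.2', ' 11.6']
13 [' 14.0', ' 13.5', ' 12.7', ' 12.0', ' 12.9', ' 12.8', ' 10.1']
21 [' 10.8', ' 11.9', ' 11.7', ' 11.5', ' 13.1', ' 11.2', ' 12.6']
29 [' 11.9', '  8.9', ' 10.8', '  9.7', ' 10.0', ' 10.2', ' 10.8']
37 [' 12.0', ' 10.3', '  9.3', '  8.7', '  8.5', ' 10.1', ' 11.7']
```

View pics/s6.png

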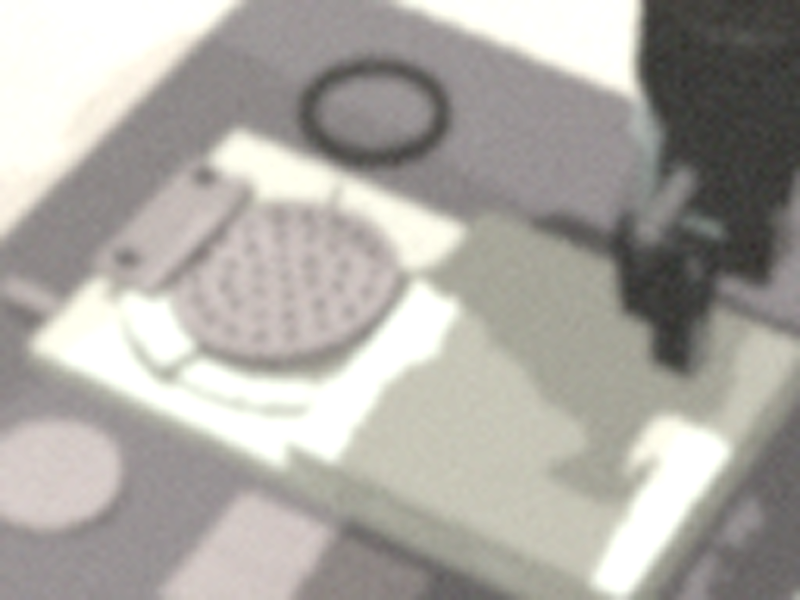

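The plate is seated under the lip (crop 215,250), with its raised back edge on the catch near (400,275) and a tilt of about 0.15 rad. Next I'll bring straddling fingers over the back edge and press.

```bash
python3 g.py -35 0 40
```

```text
t 8.8 tip in holder mm [-198.2    0.4   93.4] F [-0.1  1.  -0.1] w 0.6
offset [-0.653  0.     0.214] twist [-0.002  0.    -0.006]
```

```bash
python3 -m jog '[{"twist":[0,0,0],"offset":[-0.65,0,0],"fingers":0.45},{"twist":[0,0,0],"offset":[-0.65,0,0],"fingers":0.45},{"twist":[0,0,0],"offset":[-0.65,0,0],"fingers":0.45},{"twist":[0,0,0],"offset":[-0.65,0,0.1],"fingers":0.45},{"twist":[0,0,0],"offset":[-0.65,0,0.26],"fingers":0.45},{"twist":[0,0,0],"offset":[-0.65,0,0.26],"fingers":0.45},{"twist":[0,0,0],"offset":[-0.65,0,0.26],"fingers":0.45}]' | grep force; python3 g.py -35 0 20
```

```text
force: [-0.1, -0.3, 0.2]
finger_force: 0.0
t 9.3833 tip in holder mm [-33.3   1.9  26.7] F [-0.1 -0.3  0.2] w 0.45
offset [ 0.007 -0.004  0.027] twist [ 0.01  -0.002  0.004]
```

```bash
python3 -m jog '[{"twist":[0,0,0],"offset":[0,0,0.012],"fingers":0.45},{"twist":[0,0,0],"offset":[0,0,0.024],"fingers":0.45},{"twist":[0,0,0],"offset":[0,0,0.024],"fingers":0.45}]' | grep force; python3 g.py
python3 -m jog '[{"twist":[0,0,0],"offset":[0,0,0.006],"fingers":0.45},{"twist":[0,0,0],"offset":[0,0,0.012],"fingers":0.45},{"twist":[0,0,0],"offset":[0,0,0.012],"fingers":0.45}]' | grep force; python3 g.py
```

```text
force: [-0.3, -1.2, -0.5]
finger_force: 0.0
t 9.6333 tip in holder mm [-35.1  -0.5  23.3] F [-0.3 -1.2 -0.5] w 0.45
force: [0.6, 0.3, 1.0]
finger_force: 0.5
t 9.8833 tip in holder mm [-34.9  -0.4  19.8] F [0.6 0.3 1. ] w 0.45
```

```bash
python3 -m jog '[{"twist":[0,0,0],"offset":[0,0,0.004],"fingers":0.45},{"twist":[0,0,0],"offset":[0,0,0.004],"fingers":0.45}]' | grep force; python3 g.py
python3 -m jog '[{"twist":[0,0,0],"offset":[0,0,0.004],"fingers":0.45},{"twist":[0,0,0],"offset":[0,0,0.004],"fingers":0.45}]' | grep force; python3 g.py
```

```text
force: [1.0, 1.2, 4.2]
finger_force: 1.9
t 10.05 tip in holder mm [-34.5  -0.4  18.8] F [1.  1.2 4.2] w 0.45
force: [0.9, -0.5, 3.2]
finger_force: 1.4
t 10.2167 tip in holder mm [-34.5  -0.4  17.8] F [ 0.9 -0.5  3.2] w 0.45
```

It is in contact and moving down under a light force, so I'll continue.

```bash
for k in 1; do python3 -m jog '[{"twist":[0,0,0],"offset":[0,0,0.004],"fingers":0.45},{"twist":[0,0,0],"offset":[0,0,0.008],"fingers":0.45},{"twist":[0,0,0],"offset":[0,0,0.008],"fingers":0.45}]' | grep force; python3 g.py
python3 -m jog '[{"twist":[0,0,0],"offset":[0,0,0.004],"fingers":0.45},{"twist":[0,0,0],"offset":[0,0,0.004],"fingers":0.45}]' | grep force; python3 g.py; done
```

```text
force: [0.4, -0.7, 1.2]
finger_force: 0.0
t 10.4667 tip in holder mm [-34.6  -0.4  15.9] F [ 0.4 -0.7  1.2] w 0.45
force: [0.0, -0.0, -0.7]
finger_force: 0.0
t 10.6333 tip in holder mm [-34.5   0.8  13.7] F [ 0.  -0.  -0.7] w 0.45
```

```bash
python3 -m jog '[{"twist":[0,0,0],"offset":[0,0,0.008],"fingers":0.45},{"twist":[0,0,0],"offset":[0,0,0.016],"fingers":0.45},{"twist":[0,0,0],"offset":[0,0,0.016],"fingers":0.45}]' | grep force; python3 g.py
python3 -m jog '[{"twist":[0,0,0],"offset":[0,0,0.004],"fingers":0.45},{"twist":[0,0,0],"offset":[0,0,0.008],"fingers":0.45},{"twist":[0,0,0],"offset":[0,0,0.008],"fingers":0.45}]' | grep force; python3 g.py
```

```text
force: [-0.5, 0.3, -0.5]
finger_force: 0.0
t 10.8833 tip in holder mm [-34.5   0.6   9.5] F [-0.5  0.3 -0.5] w 0.45
force: [0.6, -0.2, -0.2]
finger_force: 0.0
t 11.1333 tip in holder mm [-34.5   0.3   7.9] F [ 0.6 -0.2 -0.2] w 0.45
```

```bash
python3 -m jog '[{"twist":[0,0,0],"offset":[0,0,0.004],"fingers":0.45},{"twist":[0,0,0],"offset":[0,0,0.008],"fingers":0.45},{"twist":[0,0,0],"offset":[0,0,0.008],"fingers":0.45}]' | grep force; python3 g.py
python3 -m jog '[{"twist":[0,0,0],"offset":[0,0,0.006],"fingers":0.45},{"twist":[0,0,0],"offset":[0,0,0.006],"fingers":0.45}]' | grep force; python3 g.py
```

```text
force: [-3.6, 0.8, 10.4]
finger_force: 5.0
t 11.3833 tip in holder mm [-34.5   0.1   7.3] F [-3.6  0.8 10.4] w 0.45
force: [-9.1, -0.0, 23.0]
finger_force: 11.7
t 11.55 tip in holder mm [-34.5  -0.    7.2] F [-9.1 -0.  23. ] w 0.45
```

The fingers bottomed out solidly at 23 N, level with the plate's home height. I'll lift away and verify.

```bash
python3 -m jog '[{"twist":[0,0,0],"offset":[0,0,-0.1],"fingers":0.45},{"twist":[0,0,0],"offset":[0,0,-0.3],"fingers":0.45},{"twist":[0,0,0],"offset":[0.6,0,-0.4],"fingers":0.45},{"twist":[0,0,0],"offset":[0.6,0,-0.4],"fingers":0.45},{"twist":[0,0,0],"offset":[0.6,0,-0.4],"fingers":0.45},{"twist":[0,0,0],"offset":[0.6,0,-0.4],"fingers":0.45},{"twist":[0,0,0],"offset":[0.6,0,-0.4],"fingers":0.45},{"twist":[0,0,0],"offset":[0.6,0,-0.4],"fingers":0.45}]' | grep force; python3 g.py; python3 pl.py; python3 -c "
from h import *
im,d=snap('side','side7')
cv2.imwrite('pics/s7.png',np.clip(cv2.resize(im[200:296,240:368],(800,600),interpolation=cv2.INTER_CUBIC)[:,:,::-1]*1.5,0,255).astype(np.uint8))"
```

```text
force: [0.5, 0.1, -0.4]
finger_force: 0.0
t 12.2167 tip in holder mm [-186.1    0.4  104.9] F [ 0.5  0.1 -0.4] w 0.45
shelf z (18): 17.46101184086434
-75 [' 16.9', ' 17.5', ' 17.6', ' 18.4', ' 18.0', ' 18.1', ' 18.2']
-67 [' 17.7', ' 17.8', ' 16.1', ' 19.0', ' 17.1', ' 17.7', ' 17.6']
-59 [' 17.1', ' 16.6', ' 18.0', ' 17.9', ' 18.0', ' 17.4', ' 15.7']
-51 [' 17.6', ' 16.8', ' 17.0', ' 16.7', ' 14.8', ' 16.4', ' 16.0']
-43 ['  3.2', ' -0.9', '  7.9', '  7.2', '  8.0', '  4.3', '  2.0']
-35 ['  3.3', '  5.2', '  6.3', '  7.3', '  8.2', '  5.3', '  3.4']
-27 ['  3.9', '  6.6', '  6.1', '  7.9', '  8.1', '  6.4', '  4.7']
-19 ['  5.7', '  7.3', '  7.1', '  6.8', '  8.1', '  7.7', '  5.5']
-11 ['  4.9', '  7.1', '  7.2', '  7.5', '  8.0', '  8.3', '  6.2']
-3 ['  4.9', '  8.7', '  7.4', '  7.7', '  5.9', '  7.0', '  7.1']
5 ['  6.2', '  7.1', '  7.3', '  7.0', '  7.3', '  7.2', '  7.2']
13 ['  8.3', '  7.6', '  7.6', '  7.6', '  8.2', '  7.9', '  6.8']
21 [' 10.4', '  6.5', '  6.9', '  7.5', '  6.9', '  6.5', '  9.8']
29 ['  9.9', '  6.9', '  6.2', '  7.3', '  7.6', '  7.8', '  9.8']
37 [' 11.1', '  8.6', '  6.9', '  7.4', '  8.1', '  7.3', ' 11.5']
```

View pics/s7.png

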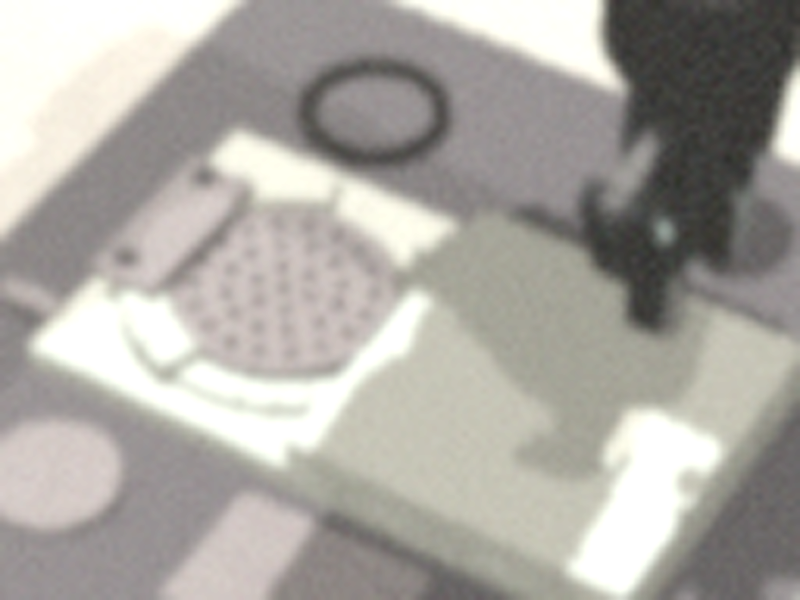

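The plate at crop (285,290) lies flat at 7–8 mm across its whole top, under the lip, with the bystanders in place. I'll hand it in.

```bash
python3 -c "
from bench import *
print(sign_off())"
```

```text
the job is handed in; nothing more can be done
None
```

I handed the job in: the depth image shows the plate flat on the seat floor under the lip, and the highest wrist force I read while pressing was about 23 N; I could not see the catch itself, so that it sprang out is inferred from the plate dropping flat past it.

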